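Lock a slide tray to its T-slot plate with a hold-down bolt

TASK

Fasten the blue slide tray to its aluminium base plate on the dryer: lift the hold-down bolt with the orange wing grip out of its grey stand, lower its long T-head into the free stretch of the slot and slide it along, standing in the slot, fully home into the notch of the tray's steel tongue. Then turn it a quarter turn, so that the head lies square across the slot and locks under its lips, and let go of it. Leave the tray lying in its place, and do not knock the dropper bottle or the beaker about.

Things in the scene. Friction and masses are not known exactly. Their poses are not given: they have to be found in the camera images.
- base_plate: Fixed aluminium T-slot plate, 240 x 110 x 27 mm; origin at the centre of its underside. Slot along its x at y = 0 (x points roughly to world +y): opening 21 mm wide between lips 9 mm thick (z 18 to 27 mm); below, a channel 44 mm wide from its floor at z = 5 mm to z = 18 mm. The tray lies on its +x half against an end stop; the slot is free from above from x = -116 to -27.5 mm.
- slot_entry (a point): Middle of the free stretch of the slot, level with the top of the plate (27 mm above the work surface), 70 mm on the -x side of the plate's origin. The T-head, lying along the slot, goes in with the bolt's axis within 22 mm of it along the slot.
- slide_tray: Loose blue tray, about 0.45 kg, three glass slides in it; body 100 x 104 x 14 mm, origin at the centre of its underside, 27 mm above the work surface; axes along the plate's. From its -x side a steel tongue 60 mm wide, 7 mm thick reaches 40 mm over the slot, with a notch 14 mm wide and 22 mm deep, open towards -x; the bolt's neck fits in, its head cannot pass down it.
- tray_notch (a point): Middle of the closed end of the tray's notch, on the tongue's top face (34 mm above the work surface). A bolt fully home has its axis 5 mm on the -x side of this point: its neck then touches the end of the notch.
- bolt_stand: Fixed grey stand, 75 x 60 x 24 mm, origin at the centre of its underside, with a through hole 40 x 21 mm (long along its x) in which the bolt stands upright on the work surface at the start, its head's length along the stand's x.
- clamp_bolt: Loose bolt, 86 mm tall, about 0.15 kg, upright; origin at the centre of its head's underside, z up. From below: steel T-head 36 (x) x 17 (y) x 10 mm; neck 10 mm thick; disc 40 mm wide at 31 to 36 mm; orange wing grip at 36 to 86 mm, 46 mm long along x (parallel to the head), 15 mm thick along y: grasp it across its thickness. It turns freely either way.
- bolt_center (a point): Point on the bolt's axis half-way up, 43 mm above the underside of its head; the wing reaches from 7 mm below to 43 mm above it.
- bolt_head (a point): Centre of the bolt's T-head, 5 mm above its underside. With the head on the floor of the slot it is 10 mm above the work surface, and the bolt's disc clears the tray's tongue by 2 mm.
- dropper: Bystander: amber dropper bottle with black top, 38 mm in diameter, 116 mm tall, origin at the centre of its underside.
- beaker: Bystander: glass beaker, 60 x 55 x 70 mm, origin at the centre of its underside.
There are look-alikes about, which are no part of the job. What is shaped like the clamp_bolt but yellow is not meant.

How it is judged:
By the outcome, as a careful person would: the job done as asked, in the order asked, and still so for the second after the job is handed in, with the robot touching nothing.
It also fails if it takes over 45 s, if anything falls off the work surface, if the arm or the gripper's body presses on something with over 40 N, if the wrist force passes 120 N, or if a joint passes its speed limit or range.

ROBOT

A 7-joint arm with a two-finger parallel gripper is mounted at the origin on a cart in front of the work surface, level with it; the furniture and walls round the work are solid. World frame = base frame: x ahead of the robot, y to its left, z up, the work surface at z = 0. Lengths are in m, angles in rad, forces in N, time in s.
With the tool pointing down it reaches from about 0.4 to 0.875 m from the base axis. Payload 19.3 kg.
Tool frame: the origin (TCP) lies midway between the tips of the shut fingers; the grasp point (between the pads) lies bot.grip_point_offset behind it (bot.grip_point_offset is the distance from the TCP to the grasp point, in m); z points along the fingers, y is the direction in which the jaws open and shut (so a half turn about z gives the same grasp; the last joint's range is limited). The gripper opens to 85 mm and grips with 20 to 120 N. Pads are 22 mm wide; open, the fingers measure 114 mm over their backs; the gripper's body (76 mm by 85 mm) begins 54 mm behind the grasp point. The pads swing forward as they close: fully open they stand 13 mm farther back than shut.
Start: joints at [1.279, 0.521, -0.036, 1.599, 0.021, 1.021, -0.113], TCP at [0.137, -0.61, 0.231] pointing down, gripper open.
Joint ranges: [-2.91, 2.91], [-0.3, 2.13], [-1.5, 1.42], [0.17, 2.43], [-1.26, 4.41], [0.16, 1.93], [-2.52, 2.52]. Speed limits (rad/s): [1.89, 1.89, 2.39, 2.39, 3.01, 3.01, 3.01].

INTERFACE

Orientations are given as [roll, pitch, yaw] about the fixed x, y, z axes, in that order (R = Rz(yaw) Ry(pitch) Rx(roll)).
In Python, from workcell import bot gives the robot as it stands.
- The arm moves only by the tool servo_tool, never from a script. Its argument "rows" is a list that holds one entry, the list of rows, each a list of 6 numbers: the shift along the tool's x, y, z in cm, then the turn, a rotation vector about the tool's x, y, z in degrees. A call has 1 to 5 rows; each row shifts and turns the commanded pose from where the row before left it, along the tool's axes as they then stand; what a row does not reach is not made up. A row lasts 1/8 s, in which the tool goes at most 62.5 mm and 10.7 degrees, less where a joint would pass 70% of its speed; a pose out of reach is approached as far as the arm can. A call is refused whole if a number of a shift passes 6.25 or a number of a turn 10.7, either way. A call with a gripper value outside its range is refused whole. "grip" is the opening, from -1 (shut) to 1 (fully open), so that 0 is half open, set as the call begins (left out, the last holds). The fingers move at their own pace and stop on an object; "squeeze" is the grip in N (left out, the last holds). Time passes only in rows, so rows that do not move let the fingers close. It gives the time, the measured TCP pose, the force and the opening at its end, in the units of the state.
- bot.observe(): the state, without advancing time (a new reading comes with each control period).
- bot.grab_frame(name): name is "side" or "top"; returns a dict with "image" (400x640x3 uint8, red, green, blue), "K" (3x3 intrinsics, pixels), "R" (3x3) and "t" (3): a world point X has camera coordinates R X + t. Camera axes: x right, y down, z forward; pixel columns grow to the right and rows downward; lengths in m; the calibration is good to about 2 mm. A picture is of the moment at which its call begins. There is no depth.
- bot.job_done(): hands the job in, once; it reports no verdict.
The state is a dict: "clock": time; "qpos": joint angles; "qd": joint speeds; "joint_efforts": joint torques, N m; "position": TCP position; "tool_rot": TCP orientation; "force": force on the tool from outside, world axes, zero at the start; "moment": the same for the moment, N m; "grip_width": finger opening in m.
Only numpy, scipy, OpenCV 4.12 (cv2) and the standard library are available. Lean on these libraries where they do the work, as an engineer would, in place of code of your own. Each camera call takes 0.05 s, during which the arm holds its last target.

## Working session

There is one attempt and no reset: what is moved stays moved. The work goes in short steps, Python scripts to look and compute and a tool call to move; the robot and the scene stay as the last step left them, time stands still between calls to the robot, and variables do not carry over. Pictures are saved under pics/ and viewed, and the job is handed in when it is done.

Besides the shell and the picture viewer there is one more tool, called after "Emit:" as name(argument=value, ...) on one line, values as JSON. servo_tool: Moves the arm, as the interface text tells. Its arguments: {"type":"object","properties":{"rows":{"type":"array"},"grip":{"type":"number"},"squeeze":{"type":"number"}},"required":["rows"]}

```bash
ls; mkdir -p pics
python3 - <<'E'
from workcell import bot
import cv2
print(bot.observe(), bot.grip_point_offset)
for n in("side","top"):
    f=bot.grab_frame(n); cv2.imwrite(f"pics/{n}0.png",f["image"][:,:,::-1]); print(n,f["K"].tolist(),f["R"].tolist(),f["t"].tolist())
E
```

```text
pics
{'clock': 0.0, 'qpos': array([ 1.27877728,  0.52202682, -0.03635934,  1.5999994 ,  0.02122615,
        1.02107519, -0.11281621]), 'qd': array([ 2.48039804e-04, -3.08657117e-04,  1.26658921e-03, -4.31551645e-04,
       -7.32484930e-07, -6.97832093e-04, -1.89645064e-03]), 'joint_efforts': array([-2.24570875e-03, -9.27116776e+01,  1.97837390e+00, -3.69929731e+01,
        1.76861859e-02,  8.23345792e-03, -7.50287427e-05]), 'position': array([ 0.13740632, -0.60937128,  0.23072047]), 'tool_rot': array([-3.14047306e+00,  8.55145203e-05,  2.21834129e-01]), 'force': array([ 1.01698447, -0.61158355, -0.41144424]), 'moment': array([-0.03024033, -0.01928716, -0.00232076]), 'grip_width': 0.08509119047365321} 0.0187
side [[462.69677940905655, 0.0, 322.7789306550268], [0.0, 462.69677940905655, 195.90951209001616], [0.0, 0.0, 1.0]] [[-0.9449150146104655, -0.32730672937313254, -0.0024331195546104687], [-0.13082593617345542, 0.38447976758114666, -0.9138161099176829], [0.30003364742648964, -0.8631602477105923, -0.4061209144874793]] [0.5066841640464056, 0.14812111300448236, 0.6748587938154874]
top [[423.7627685514745, 0.0, 321.2148822445693], [0.0, 423.7627685514745, 200.5583499209263], [0.0, 0.0, 1.0]] [[0.02447619286830227, -0.9996967381989621, 0.0027106488207563496], [-0.9798357297764507, -0.02452759081457803, -0.19829357009818163], [0.198299920918097, 0.0021974811008138393, -0.98013892507169]] [-0.05575090737490823, 0.5360302014414947, 0.8165159347420289]
```

View pics/side0.png

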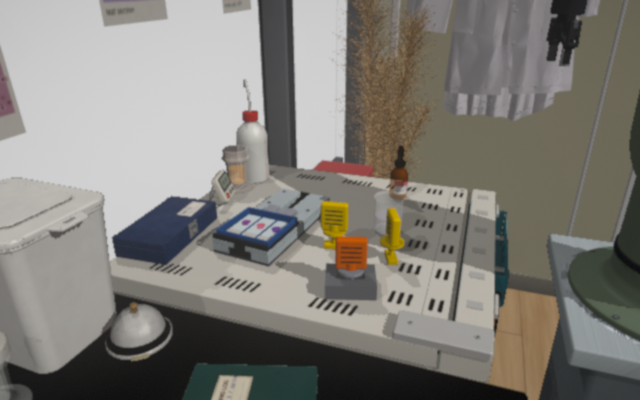

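View pics/top0.png

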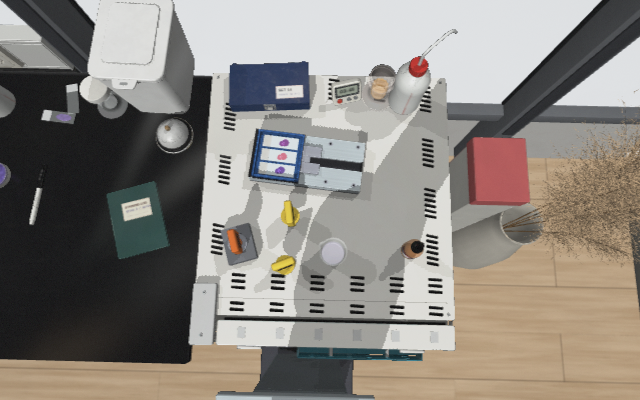

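```bash
cat > h.py <<'E'
import numpy as np, cv2
from workcell import bot
def ray(f,u,v):
    d=f["R"].T@np.linalg.inv(f["K"])@np.array([u,v,1.]); return -f["R"].T@f["t"], d
def onz(f,u,v,z):
    c,d=ray(f,u,v); return c+d*(z-c[2])/d[2]
def proj(f,X):
    p=f["K"]@(f["R"]@np.asarray(X,float)+f["t"]); return p[:2]/p[2]
def crop(f,u0,v0,w,h,s,name,pts=()):
    im=cv2.resize(f["image"][v0:v0+h,u0:u0+w,::-1],None,fx=s,fy=s,interpolation=cv2.INTER_CUBIC)
    for X in pts:
        p=(proj(f,X)-[u0,v0]+.5)*s; cv2.drawMarker(im,tuple(int(a) for a in p),(0,255,0),0,9,1)
    cv2.imwrite(f"pics/{name}.png",im)
E
python3 - <<'E'
from h import *
f=bot.grab_frame("top"); crop(f,210,110,170,170,4.5 if 0 else 3.5,"t1"); 
crop(f,240,120,130,80,6,"t2")
g=bot.grab_frame("side"); crop(g,200,170,210,140,3.8,"s1")
print(-f["R"].T@f["t"],-g["R"].T@g["t"])
E
```

```text
[ 0.36467107 -0.04438075  0.90674151] [0.29567121 0.69140285 0.41066255]
```

View pics/t1.png

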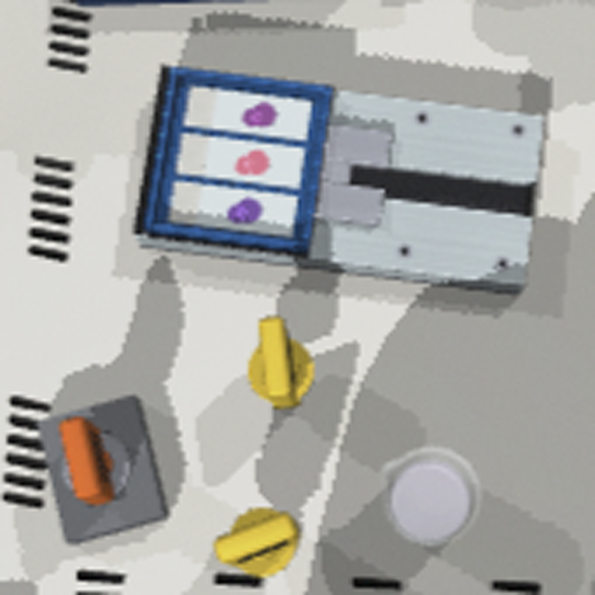

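View pics/t2.png

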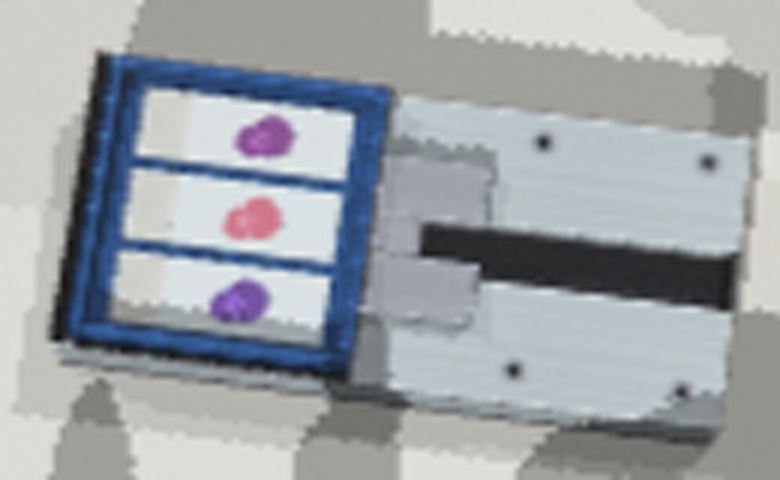

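View pics/s1.png

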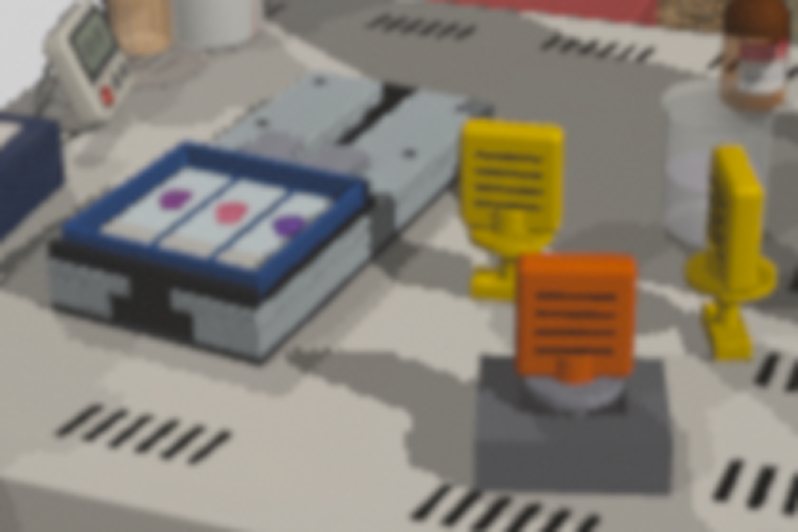

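Run:
```python
from h import *
f=bot.grab_frame("top"); crop(f,215,215,50,55,12,"t3")
g=bot.grab_frame("side"); crop(g,310,225,80,80,7,"s3")
for n,F in(("top",f),("side",g)):
    im=F["image"]; hsv=cv2.cvtColor(im,cv2.COLOR_RGB2HSV)
    m=cv2.inRange(hsv,(5,170,90),(14,255,255)); 
    nn,l,st,c=cv2.connectedComponentsWithStats(m); 
    for i in range(1,nn):
        if st[i,4]>40: print(n,st[i],c[i])
# slot
im=f["image"]; gray=im.max(2); m=(gray<70).astype(np.uint8)
nn,l,st,c=cv2.connectedComponentsWithStats(m)
for i in range(1,nn):
    if 240<c[i][0]<370 and 120<c[i][1]<200 and st[i,4]>60:
        ys,xs=np.nonzero(l==i); print(st[i],c[i],cv2.fitLine(np.c_[xs,ys].astype(np.float32),2,0,.01,.01).ravel(), cv2.minAreaRect(np.c_[xs,ys].astype(np.float32)))
```

```text
top [228 230  14  24 180] [233.48333333 241.73888889]
side [399 169   8   8  43] [402.60465116 172.74418605]
side [336 237  31  34 947] [351.24392819 252.40865892]
[249 129   9  48 106] [252.91509434 153.12264151] [ 1.6469391e-01 -9.8634475e-01  2.5291510e+02  1.5312263e+02] ((252.99998474121094, 152.50001525878906), (2.1371865272521973, 47.67570114135742), 9.462323188781738)
[310 158  52  14 378] [337.32275132 163.90740741] [9.9054182e-01 1.3721114e-01 3.3732275e+02 1.6390741e+02] ((335.6827697753906, 163.99185180664062), (51.953067779541016, 8.062201499938965), 6.911226749420166)
[253 176  45   8  67] [276.32835821 179.53731343] [9.9162489e-01 1.2915117e-01 2.7632837e+02 1.7953731e+02] ((274.9866943359375, 179.61474609375), (44.51403045654297, 2.3331172466278076), 6.632514476776123)
```

View pics/t3.png

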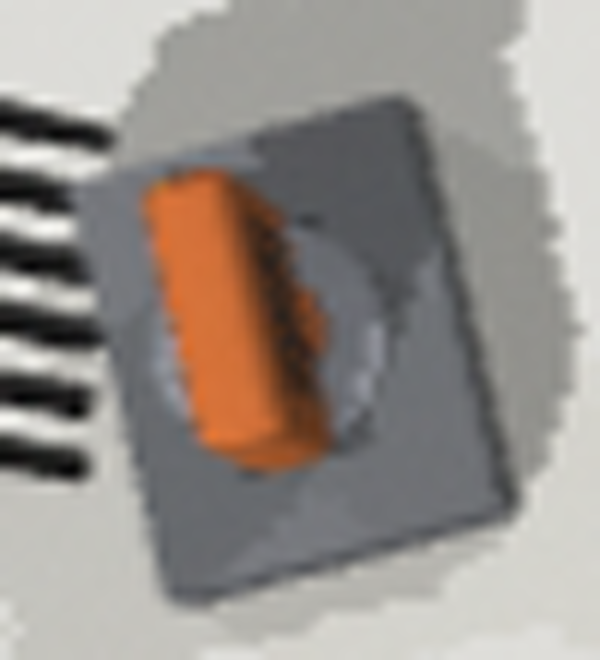

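View pics/s3.png

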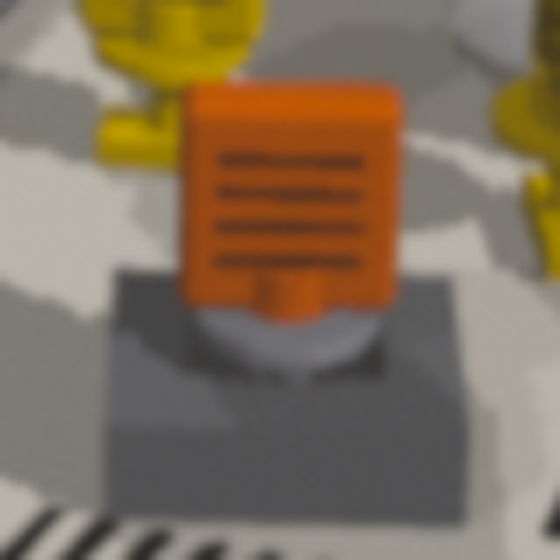

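Run:
```python
from h import *
f=bot.grab_frame("top"); g=bot.grab_frame("side")
P=lambda a,b,s,u,v: (u+a/s-.5, v+b/s-.5)
print("grip top")
c=[onz(f,*P(a,b,12,215,215),.086) for a,b in((145,190),(225,175),(290,430),(208,445))]
print(np.round(c,4),np.mean(c,0))
print("stand top")
c2=[onz(f,*P(a,b,12,215,215),.024) for a,b in((80,180),(402,95),(518,505),(175,605))]
print(np.round(c2,4),np.mean(c2,0))
d=lambda a,b:(np.linalg.norm(a-b),np.degrees(np.arctan2(*(a-b)[1::-1])))
for c_ in(c,c2): print(d(c_[0],c_[1]),d(c_[0],c_[3]),d(c_[1],c_[2]))
print("side grip top mid", )
# side: top face corners approx (188,90)?,(400,90)
for a,b in((188,105),(402,105),(192,88),(400,88)): print(onz(g,*P(a,b,7,310,225),.086))
print("plate")
for nm,a,b in(("far-right",752,137),("near-right",718,428),("slotR top",738,256),("slotR bot",731,309)): print(nm,onz(f,*P(a,b,6,240,120),.027))
print("slot pts, tray")
for nm,a,b,z in(("notch end",420,240,.034),("tongue tr",497,158,.034),("tongue in",490,222,.034),("tongue br",470,328,.034),("tongue bi",478,265,.034),("tray TL",105,55,.041),("tray TR",392,92,.041),("tray BR",350,378,.041),("tray BL",60,340,.041)): print(nm,onz(f,*P(a,b,6,240,120),z))
```

```text
grip top
[[0.467  0.1402 0.086 ]
 [0.4697 0.1274 0.086 ]
 [0.4288 0.1143 0.086 ]
 [0.4261 0.1273 0.086 ]] [0.44789841 0.12728974 0.086     ]
stand top
[[0.4762 0.1656 0.024 ]
 [0.4925 0.1103 0.024 ]
 [0.4217 0.0862 0.024 ]
 [0.4032 0.1441 0.024 ]] [0.44842548 0.12654698 0.024     ]
(np.float64(0.013104896926029327), np.float64(102.19777277030295)) (np.float64(0.04290369361426415), np.float64(17.560467333570397)) (np.float64(0.04300815878051174), np.float64(17.800121839612764))
(np.float64(0.05766320980252449), np.float64(106.48693189221375)) (np.float64(0.07604857367062048), np.float64(16.447356829418183)) (np.float64(0.07481640000543766), np.float64(18.853324449001107))
side grip top mid
[0.46712871 0.1396986  0.086     ]
[0.42591154 0.12562099 0.086     ]
[0.46849474 0.13266063 0.086     ]
[0.4280386  0.11884534 0.086     ]
plate
far-right [ 0.67445874 -0.13426754  0.027     ]
near-right [ 0.56579302 -0.12264686  0.027     ]
slotR top [ 0.6294     -0.12941445  0.027     ]
slotR bot [ 0.60960401 -0.12700918  0.027     ]
slot pts, tray
notch end [ 0.6303615  -0.01512852  0.034     ]
tongue tr [ 0.6617351  -0.04188789  0.034     ]
tongue in [ 0.6376931  -0.03995907  0.034     ]
tongue br [ 0.59834471 -0.03382786  0.034     ]
tongue bi [ 0.62161434 -0.03607404  0.034     ]
tray TL [0.69456291 0.09993644 0.041     ]
tray TR [ 0.68318468 -0.00367144  0.041     ]
tray BR [0.57731583 0.00764544 0.041     ]
tray BL [0.58848561 0.10996848 0.041     ]
```

```bash
cat >> h.py <<'E'
from scipy.spatial.transform import Rotation as Ro
def to(target,yaw_deg,turn_first=False,z=None):
    "shift (cm, tool axes) and turn (deg) from the present measured pose to target TCP pose, pointing down"
    s=bot.observe(); R=Ro.from_euler('xyz',s["tool_rot"]); Rt=Ro.from_euler('xyz',[np.pi,0,np.radians(yaw_deg)])
    d=(np.asarray(target)-s["position"])*100
    print("t",round(s["clock"],2),"pos",np.round(s["position"],4),"rpy",np.round(np.degrees(s["tool_rot"]),2),"w",round(s["grip_width"],4),"F",np.round(s["force"],1),"q",np.round(s["qpos"],2))
    print("shift cm",np.round(R.inv().apply(d),2),"norm",round(np.linalg.norm(d),2),"turn deg",np.round(np.degrees((R.inv()*Rt).as_rotvec()),2))
E
python3 - <<'E'
from h import *
f=bot.grab_frame("top"); im=f["image"]; m=(im.max(2)<70)
A=[]
for u in range(330,361,3):
    col=im[150:180,u].max(1).astype(float); # subpixel edges at half level
    r=np.nonzero(col<110)[0]; a,b=r[0],r[-1]
    e1=a-1+(col[a-1]-110)/(col[a-1]-col[a])+150; e2=b+(110-col[b])/(col[b+1]-col[b])+150
    p1,p2=onz(f,u,e1,.027),onz(f,u,e2,.027); A.append(np.r_[p1[:2],p2[:2]]); 
A=np.array(A)
for k in(0,2):
    c=np.polyfit(A[:,k+1],A[:,k],1); print("edge x at y=-.079",np.polyval(c,-.079),"angle",90-np.degrees(np.arctan(c[0])))
for n,u,v,z in(("yelA",289,205,.086),("yelB",285,264,.086),("dropper",418,245,.116),("beaker",333,248,.07)): print(n,onz(f,u,v,z))
to([.36,-.25,.231],17.5)
E
```

```text
edge x at y=-.079 0.6330578947296966 angle 84.13459662143298
edge x at y=-.079 0.6141681332365018 angle 83.74367709910132
yelA [0.52020148 0.02073095 0.086     ]
yelB [0.40490681 0.02384242 0.086     ]
dropper [ 0.44461429 -0.22516638  0.116     ]
beaker [ 0.43921063 -0.06804937  0.07      ]
t 0.45 pos [ 0.1374 -0.6097  0.2312] rpy [-179.99   -0.     12.7 ] w 0.0857 F [-0.3  0.7 -1. ] q [ 1.28  0.52 -0.04  1.6   0.02  1.02 -0.11]
shift cm [ 2.962e+01 -3.019e+01  3.000e-02] norm 42.29 turn deg [-0.01 -0.   -4.8 ]
```

Emit:
servo_tool(rows=[[[4.2,-4.3,0,0,0,0],[4.2,-4.3,0,0,0,0],[4.2,-4.3,0,0,0,0],[4.2,-4.3,0,0,0,0],[4.2,-4.3,0,0,0,0]]], grip=1)

```text
clock: 1.08
position: [0.2958, -0.3521, 0.2315]
tool_rot: [3.141, -0.0, 0.222]
force: [1.0, -0.7, 1.4]
grip_width: 0.0854
```

Emit:
servo_tool(rows=[[[3.6,-4.4,0,0,0,0],[3.6,-4.4,0,0,0,0],[3.6,-4.4,0,0,0,-4.8],[2.9,-4.8,0,0,0,0],[2.9,-4.8,0,0,0,0]]])

```text
clock: 1.7
position: [0.3981, -0.0905, 0.2315]
tool_rot: [3.141, -0.001, 0.305]
force: [1.3, -0.2, -0.0]
grip_width: 0.0853
```

Run:
```python
from h import *
to([.448,.127,.15],17.5)
```

```text
t 1.7 pos [ 0.3981 -0.0905  0.2315] rpy [ 1.7998e+02 -4.0000e-02  1.7500e+01] w 0.0853 F [ 1.3 -0.2 -0. ] q [ 0.38  0.19 -0.35  2.12  0.09  0.85 -1.28]
shift cm [ 11.29 -19.25   8.15] norm 23.76 turn deg [ 0.02 -0.04 -0.  ]
```

Emit:
servo_tool(rows=[[[2.8,-4.8,0.5,0,0,0],[2.8,-4.8,1.5,0,0,0],[2.8,-4.8,2,0,0,0],[2.8,-4.8,2,0,0,0],[0,0,2,0,0,0]]])

```text
clock: 2.33
position: [0.4472, 0.1288, 0.1507]
tool_rot: [-3.14, -0.001, 0.311]
force: [0.5, -1.2, 0.6]
grip_width: 0.0851
```

Run:
```python
from h import *
f=bot.grab_frame("top"); crop(f,190,190,110,90,7,"t4"); g=bot.grab_frame("side"); crop(g,290,150,130,140,4,"s4")
to([.448,.127,.0463],17.5)
```

```text
t 2.42 pos [0.4458 0.125  0.1498] rpy [-1.7998e+02  1.7000e-01  1.7600e+01] w 0.0858 F [0.9 0.1 1.4] q [-0.07  0.42 -0.42  2.07  0.26  0.71 -1.92]
shift cm [ 0.3  -0.13 10.35] norm 10.35 turn deg [-0.02  0.17  0.1 ]
```

View pics/t4.png

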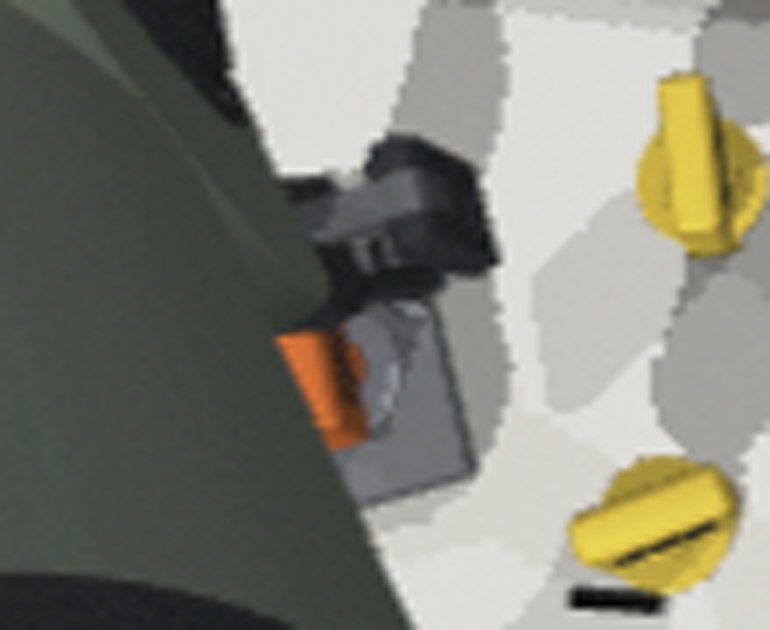

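View pics/s4.png

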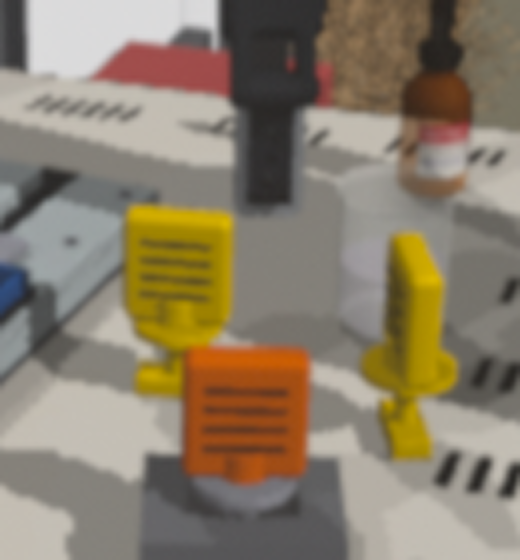

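Run:
```python
from h import *
f=bot.grab_frame("top");g=bot.grab_frame("side")
s=bot.observe(); p=s["position"]; R=Ro.from_euler('xyz',s["tool_rot"]).as_matrix()
P=[p+R@[a,b,c] for b in(.0428,-.0428) for a in(-.011,.011) for c in(-.013,)]
crop(f,190,190,110,90,7,"t5",P); crop(g,290,150,130,140,4,"s5",P)
to([.448,.127,.0463],17.5)
```

```text
t 2.52 pos [0.4468 0.1241 0.1516] rpy [1.7999e+02 2.0000e-02 1.7480e+01] w 0.0855 F [0.5 0.6 1.3] q [-0.06  0.41 -0.42  2.07  0.26  0.71 -1.92]
shift cm [ 0.2  -0.24 10.53] norm 10.54 turn deg [ 0.01  0.02 -0.02]
```

View pics/t5.png

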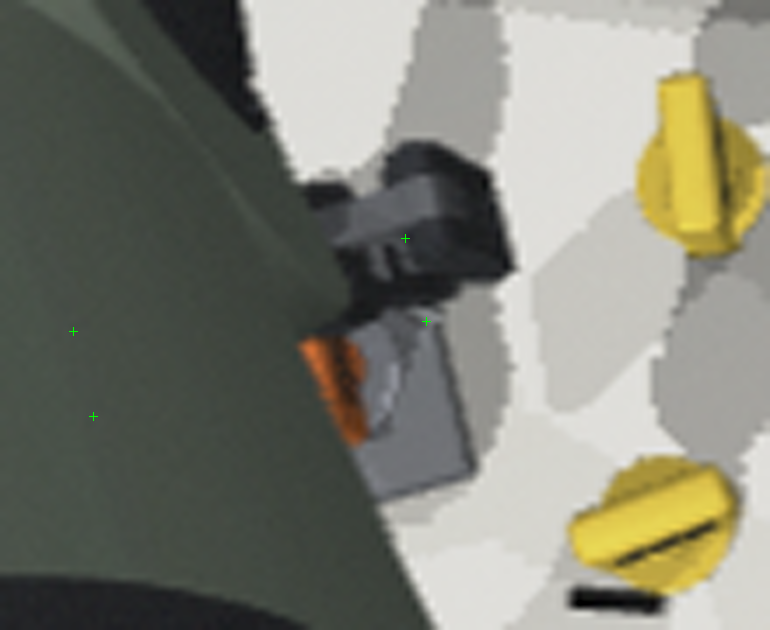

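View pics/s5.png

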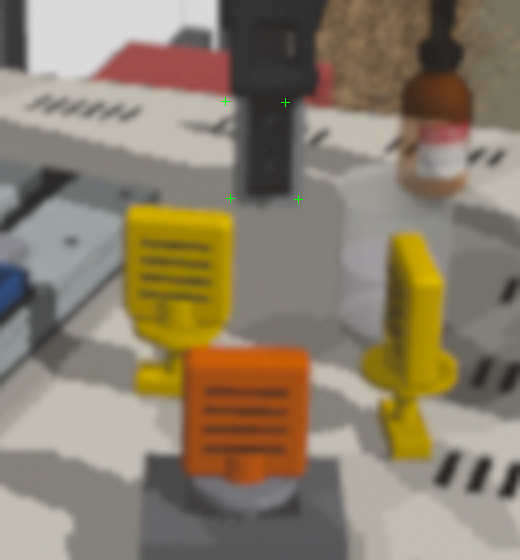

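Emit:
servo_tool(rows=[[[0.2,-0.2,2.5,0,0,0],[0,0,2.5,0,0,0],[0,0,2.5,0,0,0],[0,0,2,0,0,0],[0,0,0.9,0,0,0]]])

```text
clock: 3.15
position: [0.4485, 0.1264, 0.0474]
tool_rot: [3.141, -0.0, 0.304]
force: [-1.2, 0.3, 0.5]
grip_width: 0.0854
```

Emit:
servo_tool(rows=[[[0,0,0,0,0,0],[0,0,0,0,0,0],[0,0,0,0,0,0],[0,0,0,0,0,0],[0,0,0,0,0,0]]], grip=-1, squeeze=40)

```text
clock: 3.78
position: [0.4485, 0.1271, 0.0477]
tool_rot: [3.141, -0.001, 0.305]
force: [0.3, -0.5, 7.5]
grip_width: 0.0147
```

Run:
```python
from h import *
g=bot.grab_frame("side"); crop(g,290,150,130,140,4,"s6")
to([.448,.127,.0463],17.5); print(bot.observe()["moment"])
```

```text
t 3.83 pos [0.4484 0.1271 0.0477] rpy [ 1.7999e+02 -4.0000e-02  1.7500e+01] w 0.0141 F [-1.  -0.4  6.5] q [-0.16  0.6  -0.31  2.13  0.4   0.47 -2.05]
shift cm [-0.04 -0.01  0.14] norm 0.15 turn deg [ 0.01 -0.04  0.  ]
[-0.25122418  0.10084582  0.04206809]
```

View pics/s6.png

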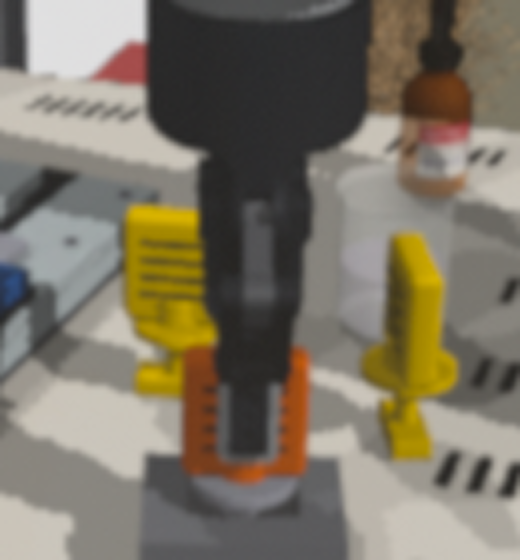

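Emit:
servo_tool(rows=[[[0,0,-1,0,0,0],[0,0,-2,0,0,0],[0,0,-3,0,0,0],[0,0,-3,0,0,0],[0,0,-3,0,0,0]]], squeeze=60)

```text
clock: 4.45
position: [0.4479, 0.127, 0.1688]
tool_rot: [-3.141, -0.0, 0.306]
force: [1.0, -1.0, -1.9]
grip_width: 0.0143
```

Run:
```python
from h import *
g=bot.grab_frame("side"); crop(g,250,80,180,200,3,"s7")
to([.6248,-.0786,.167],83.8); print(bot.observe()["moment"])
```

```text
t 4.5 pos [0.4492 0.1276 0.172 ] rpy [179.99  -0.23  17.52] w 0.0144 F [3.7 1.  4.6] q [-0.05  0.38 -0.44  2.05  0.24  0.75 -1.9 ]
shift cm [10.54 24.95  0.54] norm 27.09 turn deg [  0.14  -0.2  -66.28]
[ 0.13957411 -0.19284947  0.00393985]
```

View pics/s7.png

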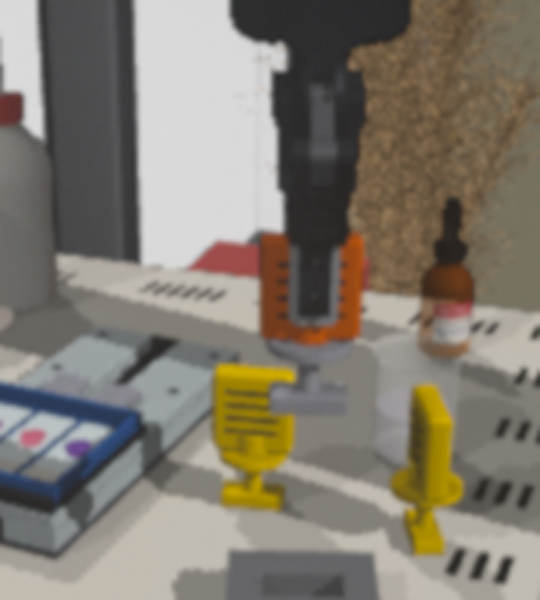

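Emit:
servo_tool(rows=[[[2.1,5.0,0,0,0,0],[2.1,5.0,0,0,0,0],[2.1,5.0,0,0,0,0],[2.1,5.0,0,0,0,0],[2.1,5.0,0,0,0,0]]])

```text
clock: 5.12
position: [0.6243, -0.0813, 0.1678]
tool_rot: [-3.141, -0.0, 0.306]
force: [0.5, 0.4, -1.9]
grip_width: 0.0148
```

Emit:
servo_tool(rows=[[[0,0,0,0,0,-9.5],[0,0,0,0,0,-9.5],[0,0,0,0,0,-9.5],[0,0,0,0,0,-9.5],[0,0,0,0,0,-9.5]]])

```text
clock: 5.75
position: [0.6233, -0.0798, 0.1677]
tool_rot: [-3.141, -0.0, 1.14]
force: [0.5, -0.5, -0.9]
grip_width: 0.0147
```

Emit:
servo_tool(rows=[[[0,0,0,0,0,-9.5],[0,0,0,0,0,-9.3],[0,0,1,0,0,0],[0,0,2,0,0,0],[0,0,1,0,0,0]]])

```text
clock: 6.38
position: [0.6227, -0.0797, 0.1253]
tool_rot: [-3.139, 0.0, 1.461]
force: [0.7, -0.2, -1.3]
grip_width: 0.0144
```

Run:
```python
from h import *
to([.6248,-.0786,.127],83.8); print(bot.observe()["moment"])
f=bot.grab_frame("top"); crop(f,240,100,130,100,6,"t8")
g=bot.grab_frame("side"); crop(g,200,80,200,180,3.5,"s8")
```

```text
t 6.38 pos [ 0.6227 -0.0797  0.1253] rpy [-1.7988e+02  1.0000e-02  8.3700e+01] w 0.0144 F [ 0.7 -0.2 -1.3] q [ 0.44  0.72 -0.62  1.66  0.5   0.93 -0.48]
shift cm [ 0.13  0.2  -0.17] norm 0.29 turn deg [-0.12  0.01 -0.1 ]
[0.01409064 0.00488739 0.00359889]
```

View pics/s8.png

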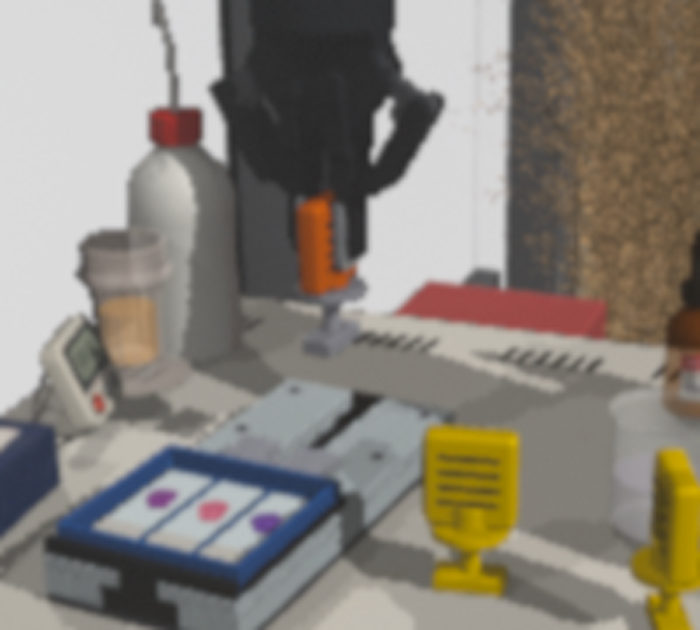

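View pics/t8.png

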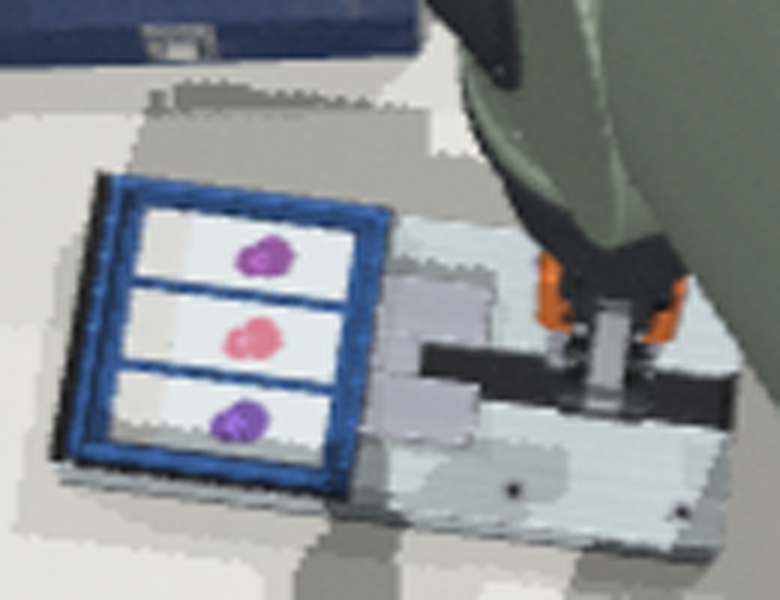

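Emit:
servo_tool(rows=[[[0,0.15,1,0,0,0],[0,0,1.5,0,0,0],[0,0,1.3,0,0,0],[0,0,0.8,0,0,0],[0,0,0,0,0,0]]])

```text
clock: 7.1
position: [0.6247, -0.0798, 0.0806]
tool_rot: [-3.141, -0.0, 1.463]
force: [0.6, 0.5, -1.6]
grip_width: 0.0144
```

Run:
```python
from h import *
to([.6248,-.0786,.048],83.8)
f=bot.grab_frame("top"); crop(f,290,130,80,60,10,"t9")
g=bot.grab_frame("side"); crop(g,250,130,100,90,8,"s9")
print([proj(g,X) for X in ([.6248,-.0786,.031],)])
```

```text
t 7.1 pos [ 0.6247 -0.0798  0.0806] rpy [-1.7994e+02 -1.0000e-02  8.3810e+01] w 0.0144 F [ 0.6  0.5 -1.6] q [ 0.42  0.78 -0.59  1.67  0.54  0.86 -0.51]
shift cm [0.12 0.   3.26] norm 3.26 turn deg [-0.06 -0.01  0.01]
[array([293.50767633, 199.8592145 ])]
```

View pics/s9.png

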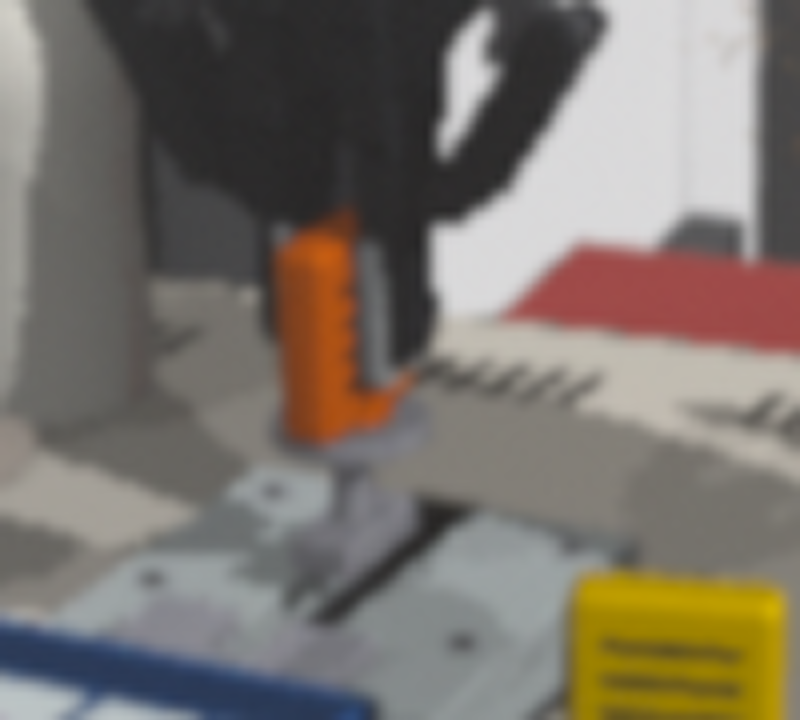

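View pics/t9.png

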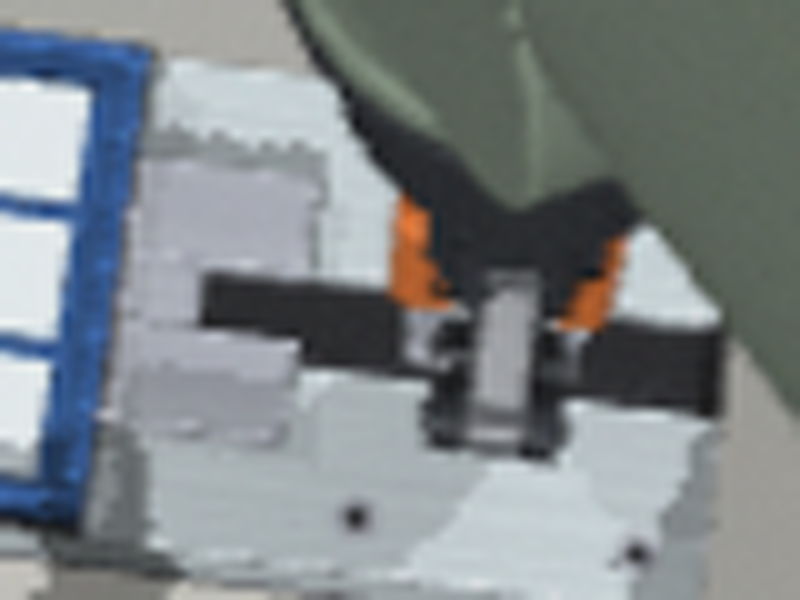

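Emit:
servo_tool(rows=[[[0,0,0.4,0,0,0],[0,0,0.4,0,0,0],[0,0,0.2,0,0,0],[0,0,0,0,0,0]]])

```text
clock: 7.7
position: [0.6249, -0.0799, 0.0712]
tool_rot: [-3.141, -0.0, 1.463]
force: [0.1, 0.2, -1.4]
grip_width: 0.0145
```

Run:
```python
from h import *
to([.6248,-.0786,.048],83.8); print(bot.observe()["moment"])
f=bot.grab_frame("top"); crop(f,290,130,80,60,10,"t10")
g=bot.grab_frame("side"); crop(g,250,130,100,90,8,"s10")
```

```text
t 7.7 pos [ 0.6249 -0.0799  0.0712] rpy [-179.99   -0.     83.81] w 0.0145 F [ 0.1  0.2 -1.4] q [ 0.41  0.79 -0.59  1.68  0.55  0.84 -0.52]
shift cm [ 0.13 -0.03  2.32] norm 2.32 turn deg [-0.01 -0.    0.01]
[ 0.04178539 -0.0222728  -0.00138437]
```

View pics/s10.png

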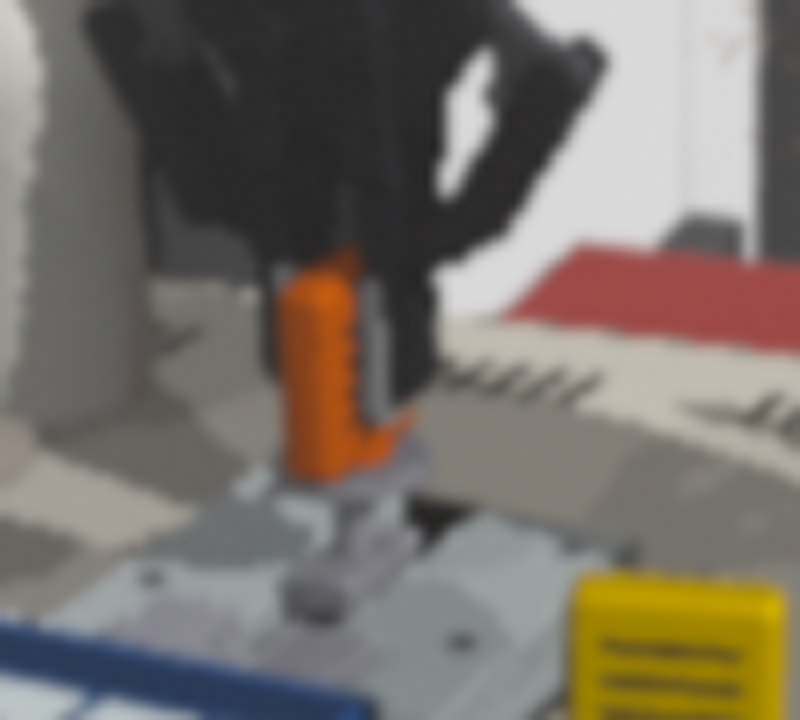

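Emit:
servo_tool(rows=[[[0,0,0.3,0,0,0],[0,0,0.3,0,0,0],[0,0,0.2,0,0,0],[0,0,0,0,0,0]]])

```text
clock: 8.3
position: [0.6249, -0.0799, 0.0631]
tool_rot: [-3.141, -0.0, 1.463]
force: [0.1, -0.8, -1.1]
grip_width: 0.0145
```

Run:
```python
from h import *
to([.6248,-.0786,.048],83.8); print(bot.observe()["moment"])
g=bot.grab_frame("side"); crop(g,250,130,100,90,8,"s11")
```

```text
t 8.3 pos [ 0.6249 -0.0799  0.0631] rpy [-179.98   -0.     83.81] w 0.0145 F [ 0.1 -0.8 -1.1] q [ 0.41  0.8  -0.58  1.68  0.56  0.83 -0.53]
shift cm [ 0.13 -0.02  1.51] norm 1.51 turn deg [-0.02 -0.    0.01]
[-0.00140637  0.05883505  0.02280416]
```

View pics/s11.png

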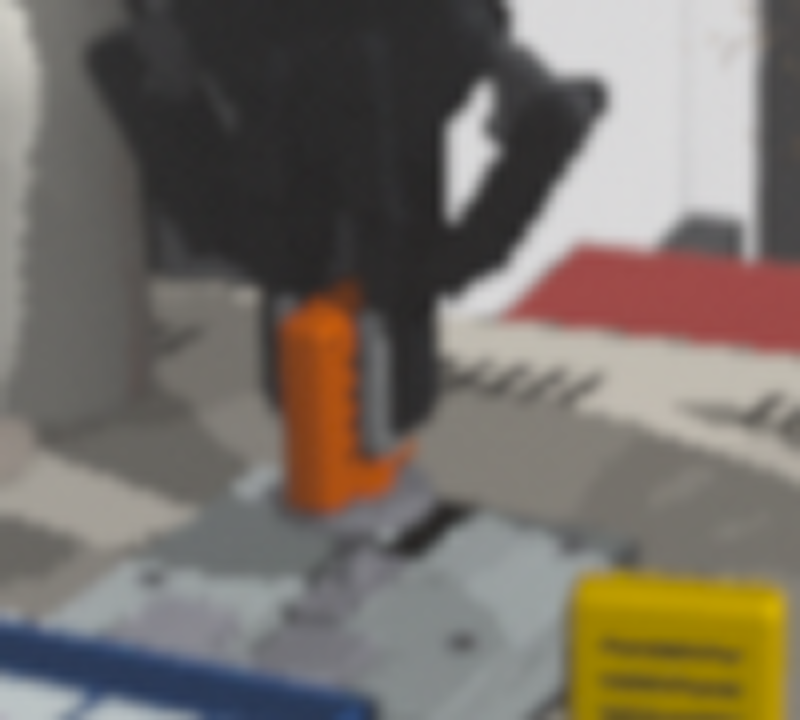

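Emit:
servo_tool(rows=[[[0,0,0.4,0,0,0],[0,0,0.3,0,0,0],[0,0,0.2,0,0,0],[1.0,0,0,0,0,0],[1.0,0,0,0,0,0]]])

```text
clock: 8.98
position: [0.6273, -0.0589, 0.0544]
tool_rot: [3.141, -0.0, 1.463]
force: [0.0, -0.1, -1.0]
grip_width: 0.0145
```

Run:
```python
from h import *
to([.6317,-.0194,.054],83.8); print(bot.observe()["moment"])
f=bot.grab_frame("top"); crop(f,290,130,80,60,10,"t12")
g=bot.grab_frame("side"); crop(g,250,130,100,90,8,"s12")
```

```text
t 8.97 pos [ 0.6273 -0.0589  0.0544] rpy [ 1.7999e+02 -2.0000e-02  8.3820e+01] w 0.0145 F [ 0.  -0.1 -1. ] q [ 0.37  0.81 -0.57  1.68  0.57  0.82 -0.57]
shift cm [3.98 0.01 0.04] norm 3.98 turn deg [ 0.01 -0.02  0.02]
[-0.05843105  0.05684214  0.01866618]
```

View pics/s12.png

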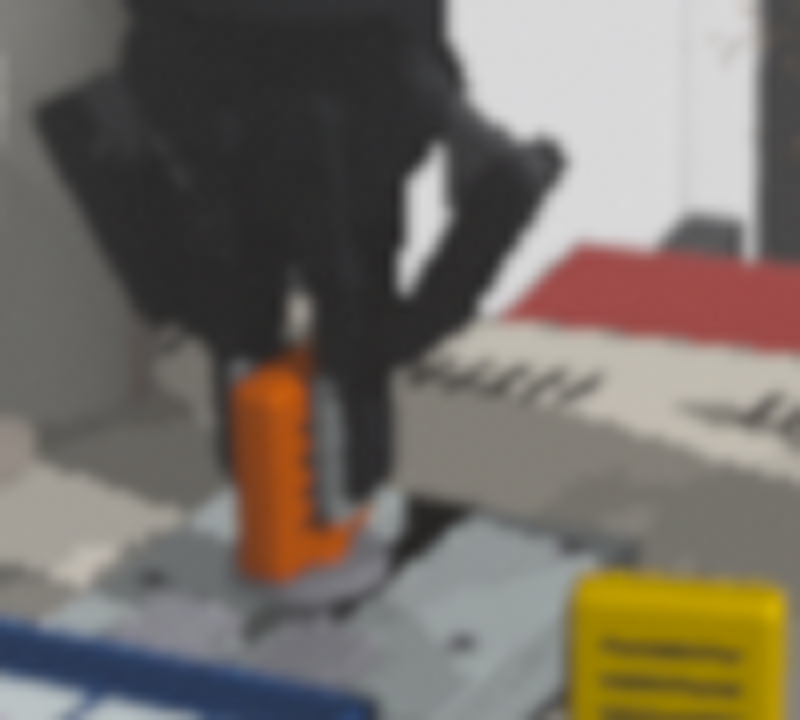

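View pics/t12.png

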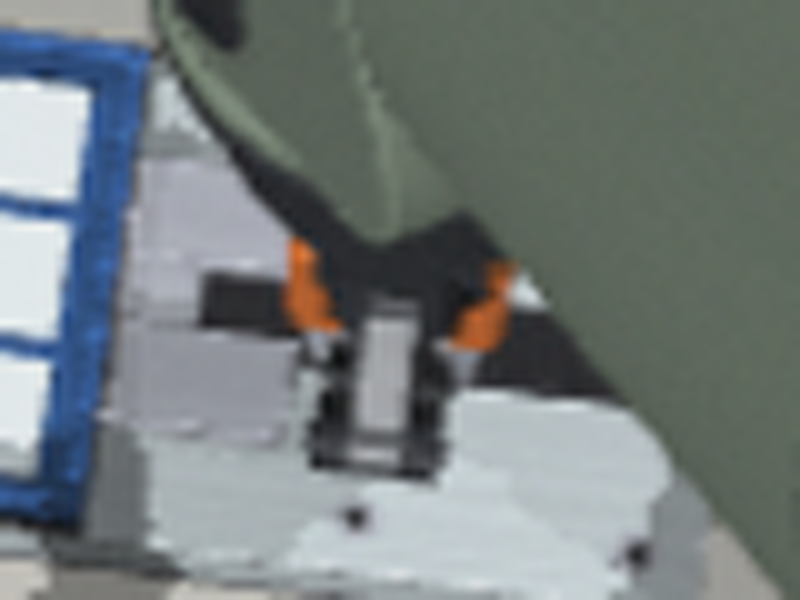

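Emit:
servo_tool(rows=[[[0.6,0,0,0,0,0],[0.6,0,0,0,0,0],[0.6,0,0,0,0,0],[0.4,0,0,0,0,0],[0.3,0,0,0,0,0]]])

```text
clock: 9.7
position: [0.6299, -0.0349, 0.0543]
tool_rot: [3.142, -0.0, 1.463]
force: [0.4, -0.6, -1.9]
grip_width: 0.0143
```

Run:
```python
from h import *
to([.6317,-.0194,.054],83.8); print(bot.observe()["moment"])
f=bot.grab_frame("top"); crop(f,230,120,120,90,6.5,"t13")
g=bot.grab_frame("side"); crop(g,220,150,100,90,8,"s13")
```

```text
t 9.7 pos [ 0.6299 -0.0349  0.0543] rpy [180.    -0.    83.81] w 0.0143 F [ 0.4 -0.6 -1.9] q [ 0.33  0.81 -0.57  1.68  0.57  0.82 -0.6 ]
shift cm [1.56 0.01 0.03] norm 1.56 turn deg [ 0.   -0.    0.01]
[ 0.0146675   0.0102302  -0.02237386]
```

View pics/s13.png

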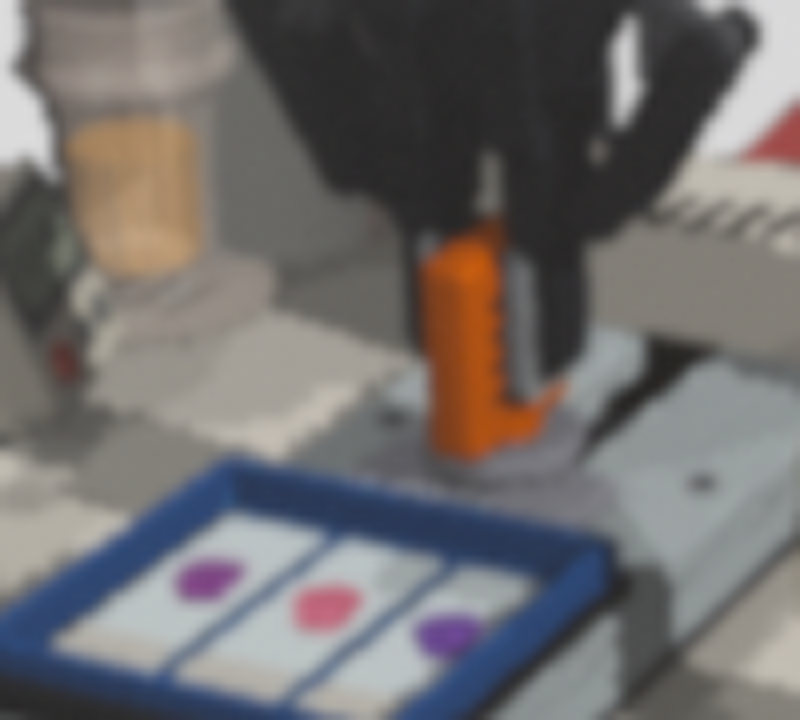

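View pics/t13.png

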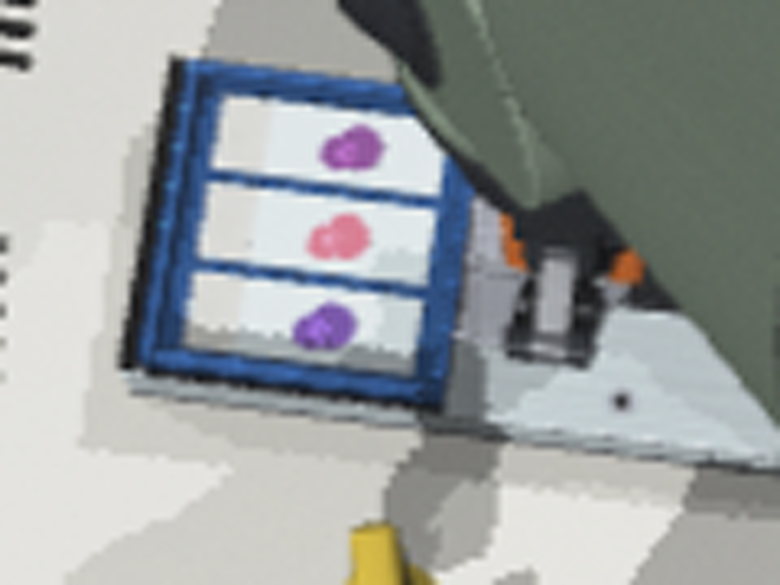

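Emit:
servo_tool(rows=[[[0.4,0,0,0,0,0],[0.4,0,0,0,0,0],[0.3,0,0,0,0,0],[0.2,0,0,0,0,0],[0,0,0,0,0,0]]])

```text
clock: 10.42
position: [0.6313, -0.0221, 0.0543]
tool_rot: [3.142, -0.0, 1.463]
force: [-0.2, -0.0, -1.0]
grip_width: 0.0144
```

Emit:
servo_tool(rows=[[[0.1,0,0,0,0,0],[0,0,0,0,0,0]]])

```text
clock: 10.68
position: [0.6313, -0.0215, 0.0543]
tool_rot: [-3.142, 0.0, 1.462]
force: [-0.6, -1.1, -1.5]
grip_width: 0.0145
```

Emit:
servo_tool(rows=[[[0.1,0,0,0,0,0],[0,0,0,0,0,0]]])

```text
clock: 10.92
position: [0.6314, -0.0207, 0.0543]
tool_rot: [-3.141, 0.001, 1.462]
force: [0.1, -2.5, -1.0]
grip_width: 0.0146
```

Emit:
servo_tool(rows=[[[0.1,0,0,0,0,0],[0,0,0,0,0,0]]])

```text
clock: 11.18
position: [0.6316, -0.0193, 0.0543]
tool_rot: [-3.142, 0.0, 1.463]
force: [-0.2, -3.8, -1.5]
grip_width: 0.0144
```

Run:
```python
from h import *
to([.6317,-.0194,.054],83.8); print(bot.observe()["moment"])
f=bot.grab_frame("top"); crop(f,230,120,120,90,6.5,"t14")
g=bot.grab_frame("side"); crop(g,220,150,100,90,8,"s14")
```

```text
t 11.18 pos [ 0.6316 -0.0193  0.0543] rpy [-180.     0.    83.8] w 0.0144 F [-0.2 -3.8 -1.5] q [ 0.31  0.81 -0.57  1.68  0.57  0.82 -0.63]
shift cm [-0.01  0.02  0.03] norm 0.03 turn deg [-0.  0.  0.]
[-0.79311235  0.1064781   0.00158953]
```

View pics/s14.png

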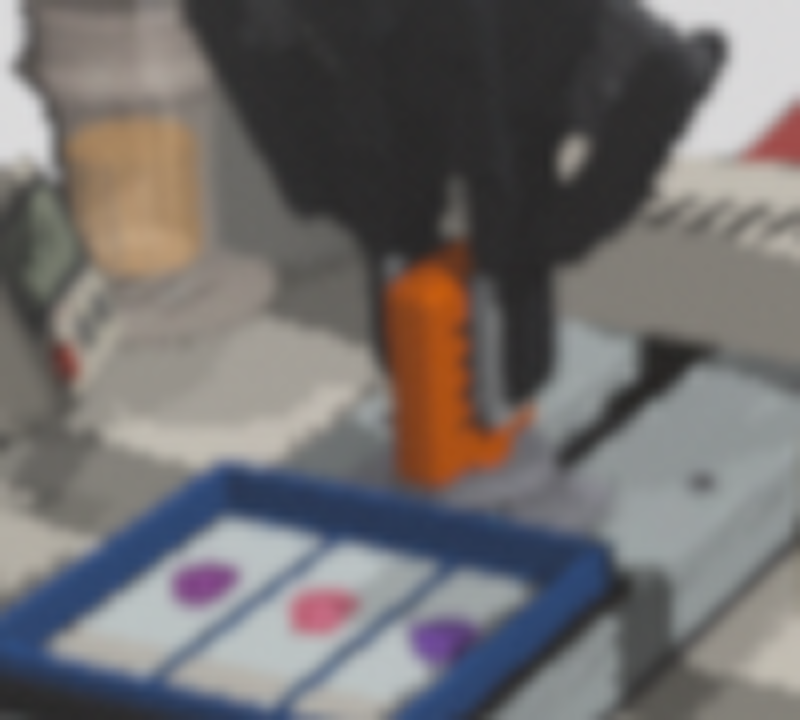

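View pics/t14.png

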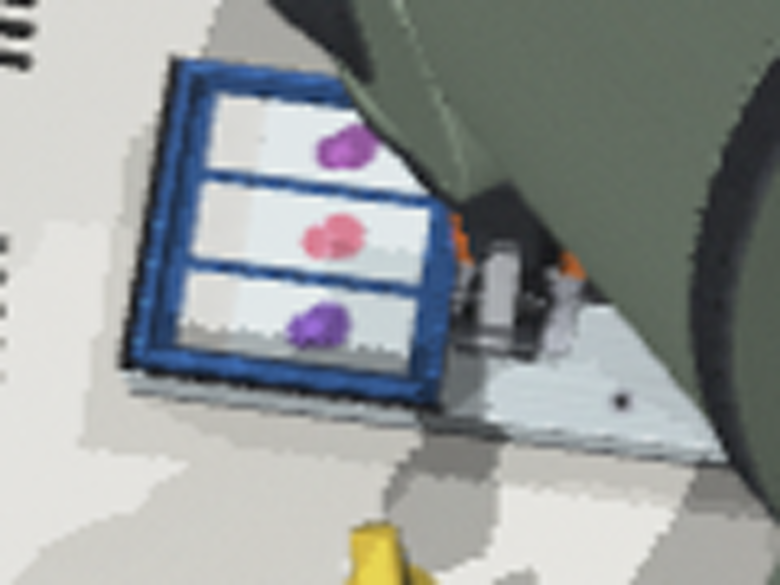

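Run:
```python
from h import *
a=cv2.imread("pics/top0.png"); f=bot.grab_frame("top"); b=f["image"][:,:,::-1].copy(); cv2.imwrite("pics/top14.png",b)
def shift(x0,y0,x1,y1):
    A=cv2.cvtColor(a[y0:y1,x0:x1],cv2.COLOR_BGR2GRAY).astype(np.float32);B=cv2.cvtColor(b[y0:y1,x0:x1],cv2.COLOR_BGR2GRAY).astype(np.float32)
    return cv2.phaseCorrelate(A,B,cv2.createHanningWindow((x1-x0,y1-y0),cv2.CV_32F))
print("slides",shift(262,140,294,176)); print("tray left",shift(246,128,290,182)); print("static vents",shift(214,150,236,186))
for r in(150,160,170): print(r,a[r,246:264].astype(int).sum(1),b[r,246:264].astype(int).sum(1))
```

```text
slides ((-0.27922549046832756, -0.18285682378813206), 0.9925657717718018)
tray left ((-0.06298729593979147, -0.2300666414869923), 0.8998421845612703)
static vents ((-0.030552241092788535, -0.08333363136953409), 1.003428529534075)
150 [621 619 596 530 530 505 367 110 112 183 261 176 173 211 261 410 608 623] [647 652 630 562 559 532 388 114 209 289 195 183 222 281 410 614 649 648]
160 [640 577 580 577 503 115  96 177 280 246 159 213 270 269 265 267 292 312] [663 608 610 610 531 120 236 354 265 168 227 289 282 290 295 293 308 331]
170 [579 574 506 191 105 138 233 250 145 189 197 215 331 458 451 507 615 583] [611 612 536 212 164 259 274 142 189 205 210 339 491 471 480 539 651 620]
```

Emit:
servo_tool(rows=[[[0,0,0.1,0,0,0],[0,0,0,0,0,-6],[0,0,0,0,0,-9],[0,0,0,0,0,-9],[0,0,0,0,0,-9]]])

```text
clock: 11.95
position: [0.6319, -0.0191, 0.0534]
tool_rot: [3.141, 0.0, 2.044]
force: [2.2, -2.7, -1.8]
grip_width: 0.0144
```

Run:
```python
from h import *
to([.6317,-.0194,.053],173.8); print(bot.observe()["moment"])
```

```text
t 11.95 pos [ 0.6319 -0.0191  0.0534] rpy [179.96   0.   117.1 ] w 0.0144 F [ 2.2 -2.7 -1.8] q [ 0.39  0.85 -0.7   1.67  0.69  0.88 -0.13]
shift cm [-0.01 -0.03  0.04] norm 0.05 turn deg [ 4.00e-02  2.00e-02 -5.67e+01]
[-0.53283831 -0.25994449  0.00749971]
```

Forces are small, so the turn continues.

Emit:
servo_tool(rows=[[[0,0,0,0,0,-9],[0,0,0,0,0,-10],[0,0,0,0,0,-10],[0,0,0,0,0,-10],[0,0,0,0,0,-10]]])

```text
clock: 12.58
position: [0.6317, -0.0186, 0.0534]
tool_rot: [3.141, 0.0, 2.9]
force: [0.3, -0.5, -2.0]
grip_width: 0.0148
```

Emit:
servo_tool(rows=[[[0,0,0,0,0,-8],[0,0,0,0,0,0],[0,0,0,0,0,0]]])

```text
clock: 12.95
position: [0.6316, -0.019, 0.0533]
tool_rot: [3.141, 0.0, 3.03]
force: [0.7, -0.0, -2.0]
grip_width: 0.014
```

Run:
```python
from h import *
to([.6317,-.0194,.053],173.8); print(bot.observe()["moment"])
f=bot.grab_frame("top"); crop(f,230,120,120,90,6.5,"t15")
g=bot.grab_frame("side"); crop(g,220,150,100,90,8,"s15")
```

```text
t 12.95 pos [ 0.6316 -0.019   0.0533] rpy [179.97   0.   173.63] w 0.014 F [ 0.7 -0.  -2. ] q [ 0.5   0.93 -0.91  1.67  0.86  0.99  0.74]
shift cm [-0.01 -0.04  0.03] norm 0.05 turn deg [ 0.03  0.   -0.17]
[0.00892054 0.01238789 0.01016452]
```

View pics/s15.png

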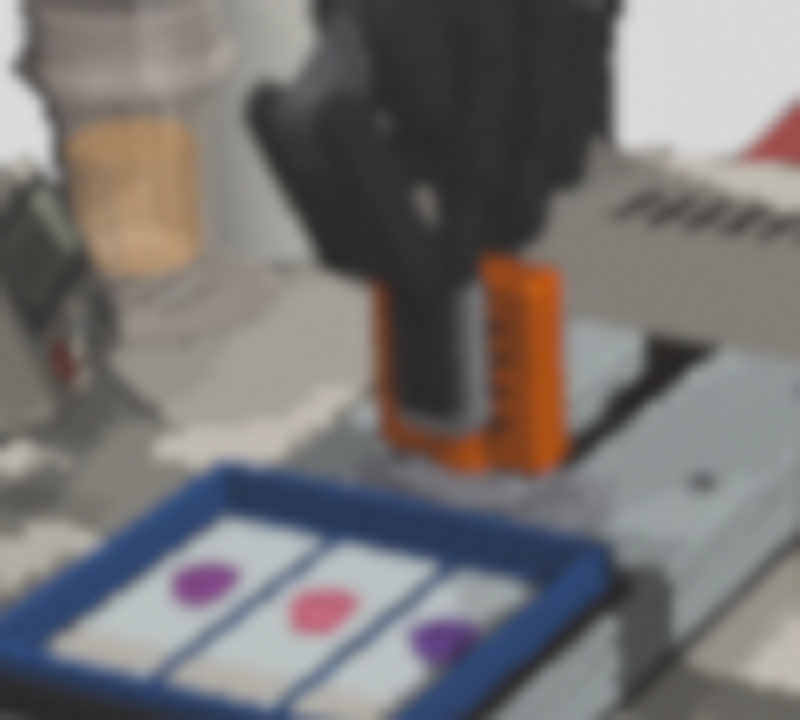

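View pics/t15.png

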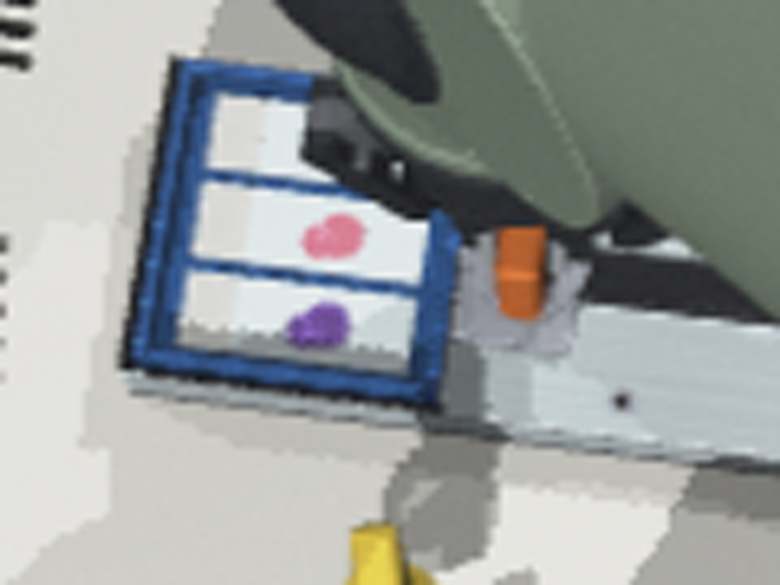

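Emit:
servo_tool(rows=[[[0,0.05,0,0,0,-0.2],[0,0,0,0,0,0]]])

```text
clock: 13.3
position: [0.6316, -0.0187, 0.0534]
tool_rot: [-3.142, 0.0, 3.037]
force: [-0.4, -0.6, -1.9]
grip_width: 0.0143
```

Emit:
servo_tool(rows=[[[0,0.05,0,0,0,0],[0,0,0,0,0,0]]])

```text
clock: 13.55
position: [0.6317, -0.0183, 0.0533]
tool_rot: [-3.142, 0.0, 3.037]
force: [0.4, 0.6, -1.4]
grip_width: 0.0142
```

Emit:
servo_tool(rows=[[[0,0.05,0,0,0,0],[0,0,0,0,0,0]]])

```text
clock: 13.8
position: [0.6317, -0.0181, 0.0533]
tool_rot: [-3.141, -0.0, 3.037]
force: [0.6, -2.7, -0.7]
grip_width: 0.0144
```

Emit:
servo_tool(rows=[[[0,0.05,0,0,0,0],[0,0,0,0,0,0]]])

```text
clock: 14.05
position: [0.6317, -0.018, 0.0533]
tool_rot: [-3.141, -0.0, 3.036]
force: [-0.2, -5.4, 0.6]
grip_width: 0.014
```

Emit:
servo_tool(rows=[[[0,0,0.05,0,0,0],[0,0,0,0,0,0]]])

```text
clock: 14.3
position: [0.6318, -0.018, 0.0529]
tool_rot: [-3.141, -0.0, 3.036]
force: [-1.5, -5.6, 1.4]
grip_width: 0.0143
```

Emit:
servo_tool(rows=[[[0,0,0,0,0,0],[0,0,0,0,0,0],[0,0,0,0,0,0],[0,0,0,0,0,0]]], grip=0.2)

```text
clock: 14.8
position: [0.6318, -0.0171, 0.0528]
tool_rot: [3.141, 0.0, 3.037]
force: [0.9, -0.4, 0.0]
grip_width: 0.0511
```

Run:
```python
from h import *
to([.6317,-.0194,.053],173.8); print(bot.observe()["moment"])
f=bot.grab_frame("top"); crop(f,230,120,120,90,6.5,"t16")
g=bot.grab_frame("side"); crop(g,220,150,100,90,8,"s16")
```

```text
t 14.8 pos [ 0.6318 -0.0171  0.0528] rpy [179.99   0.   174.01] w 0.0511 F [ 0.9 -0.4  0. ] q [ 0.5   0.93 -0.91  1.67  0.86  0.99  0.74]
shift cm [-0.01 -0.23 -0.02] norm 0.23 turn deg [0.01 0.   0.21]
[-0.02101313 -0.00724257  0.05213953]
```

View pics/s16.png

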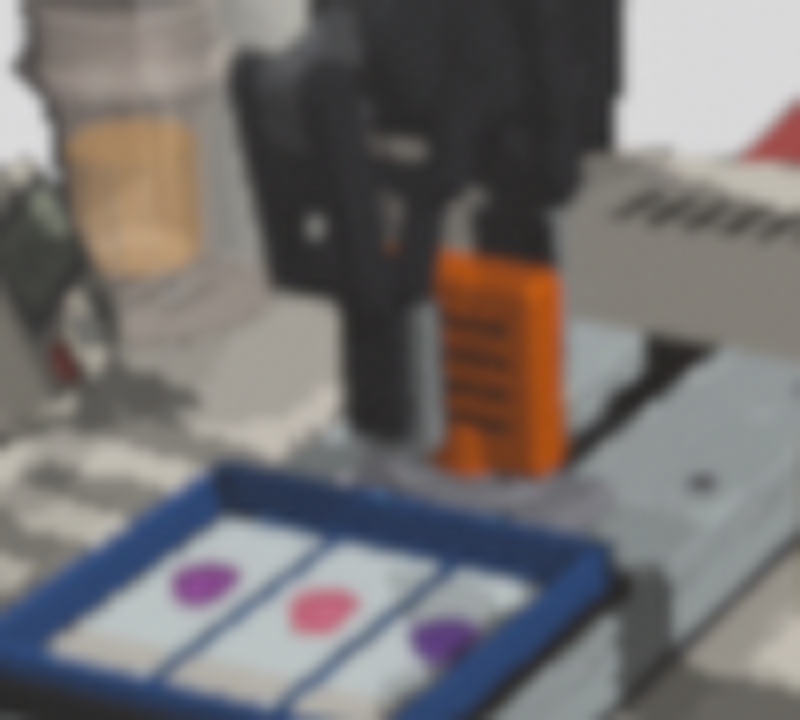

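View pics/t16.png

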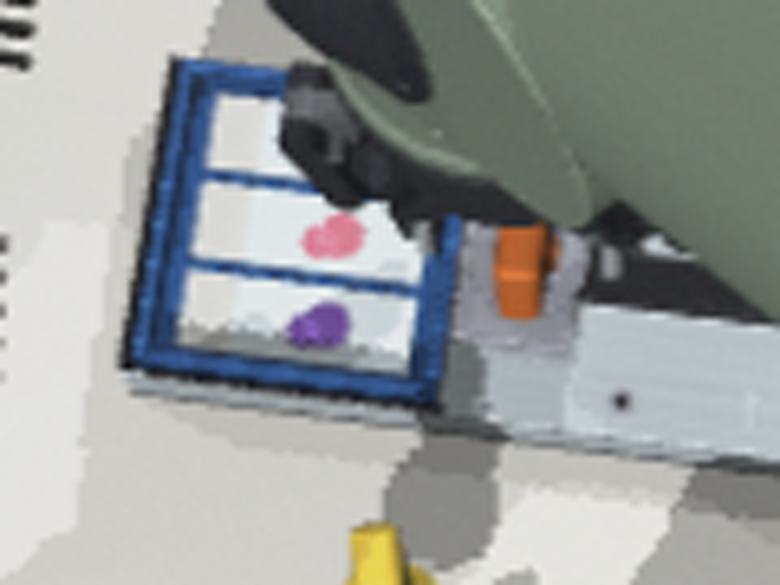

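Emit:
servo_tool(rows=[[[0,0,-1,0,0,0],[0,0,-2,0,0,0],[0,0,-3,0,0,0],[0,0,-4,0,0,0],[0,0,-4,0,0,0]]])

```text
clock: 15.52
position: [0.6317, -0.0171, 0.1956]
tool_rot: [3.141, 0.001, 3.037]
force: [0.3, -0.6, -0.6]
grip_width: 0.0509
```

Emit:
servo_tool(rows=[[[5,0,-2,0,0,0],[5,0,-1,0,0,0],[5,0,0,0,0,0],[4,0,0,0,0,0],[0,0,0,0,0,0]]])

```text
clock: 16.15
position: [0.441, 0.0023, 0.224]
tool_rot: [-3.138, 0.001, 3.038]
force: [1.6, -0.4, 1.0]
grip_width: 0.0512
```

Run:
```python
from h import *
to([.6317,-.0194,.053],173.8)
f=bot.grab_frame("top"); cv2.imwrite("pics/t17f.png",f["image"][:,:,::-1]); crop(f,230,120,120,90,6.5,"t17")
g=bot.grab_frame("side"); cv2.imwrite("pics/s17f.png",g["image"][:,:,::-1]); crop(g,220,150,100,90,8,"s17")
```

```text
t 16.15 pos [0.441  0.0023 0.224 ] rpy [-1.7982e+02  6.0000e-02  1.7406e+02] w 0.0512 F [ 1.6 -0.4  1. ] q [ 0.8   0.47 -1.22  2.03  0.53  1.01  0.79]
shift cm [-19.17  -0.13  17.12] norm 25.7 turn deg [-0.18  0.06  0.26]
```

View pics/s17.png

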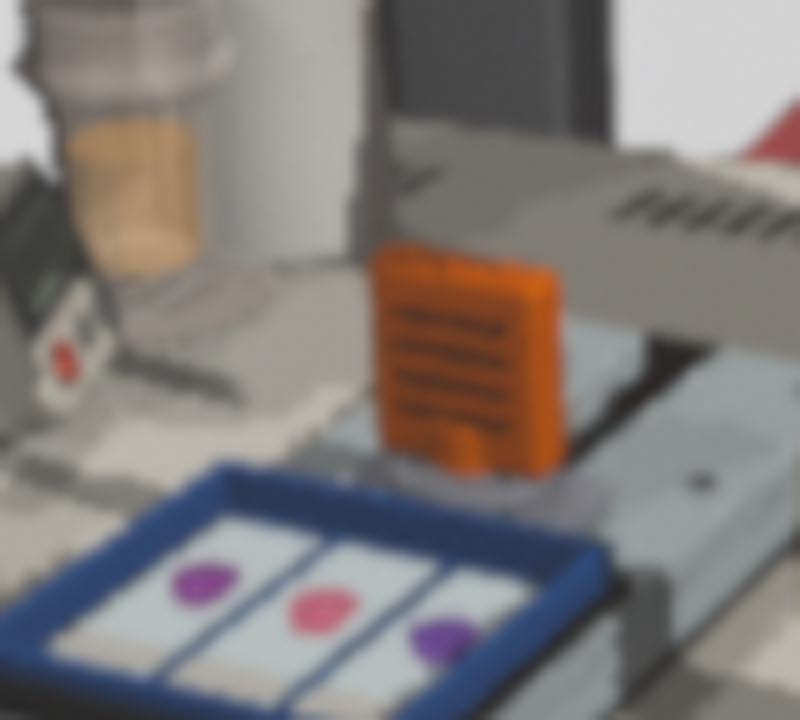

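View pics/t17f.png

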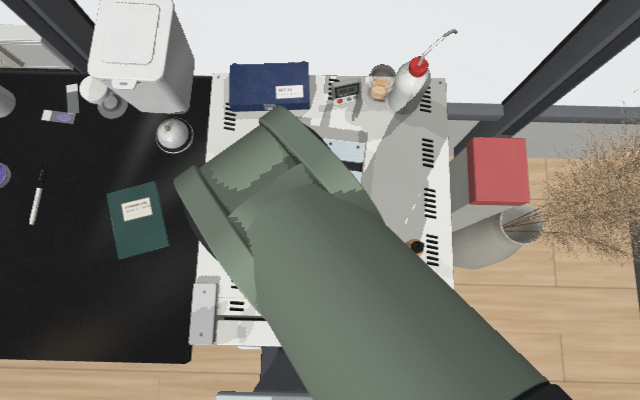

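Emit:
servo_tool(rows=[[[0,-6,0,0,0,0],[0,-6,0,0,0,0],[0,-6,0,0,0,0],[0,-6,0,0,0,0],[0,-6,0,0,0,0]]])

```text
clock: 16.88
position: [0.4118, -0.2983, 0.2232]
tool_rot: [3.141, 0.001, 3.037]
force: [1.7, 0.6, 0.0]
grip_width: 0.0513
```

Emit:
servo_tool(rows=[[[0,-6,0,0,0,0],[0,-6,0,0,0,0],[0,0,0,0,0,0]]])

```text
clock: 17.25
position: [0.398, -0.4195, 0.222]
tool_rot: [3.141, -0.0, 3.03]
force: [0.2, 0.8, -0.3]
grip_width: 0.0514
```

Run:
```python
from h import *
to([.6317,-.0194,.053],173.8)
f=bot.grab_frame("top"); cv2.imwrite("pics/t18f.png",f["image"][:,:,::-1]); crop(f,230,110,130,90,6,"t18")
g=bot.grab_frame("side"); cv2.imwrite("pics/s18f.png",g["image"][:,:,::-1])
```

```text
t 17.25 pos [ 0.398  -0.4195  0.222 ] rpy [179.94  -0.   173.63] w 0.0514 F [ 0.2  0.8 -0.3] q [ 1.43  0.69 -1.12  1.7   0.66  1.19  1.6 ]
shift cm [-18.79  42.34  16.94] norm 49.32 turn deg [ 0.06 -0.   -0.17]
```

View pics/t18.png

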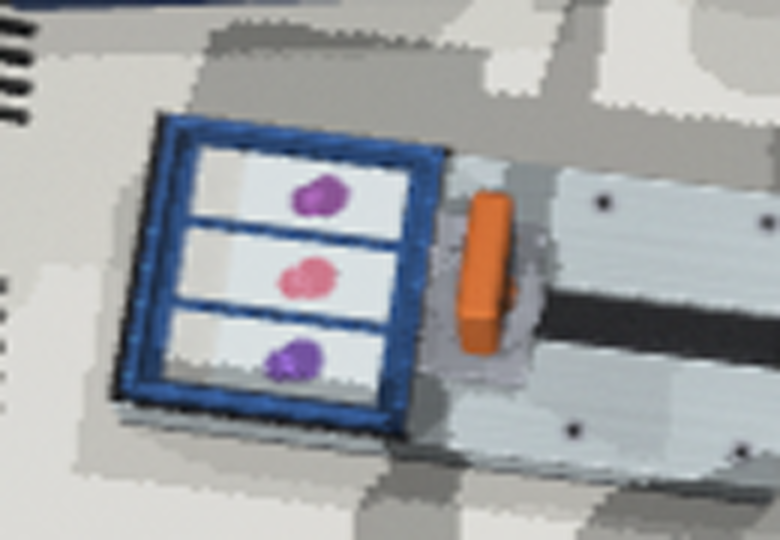

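View pics/s18f.png

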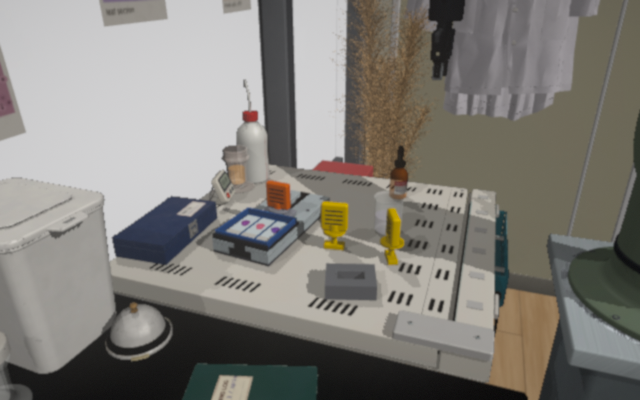

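View pics/t18f.png

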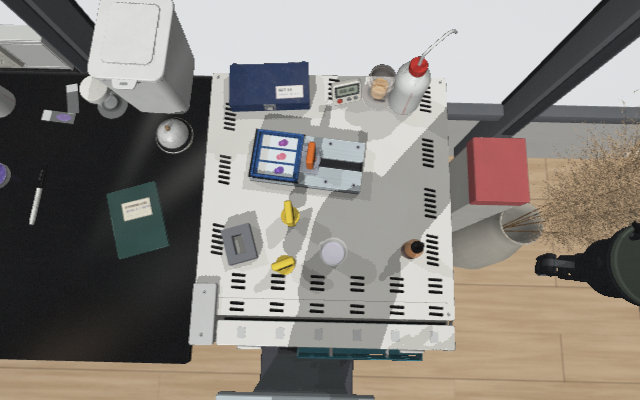

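Run:
```python
from h import *
f=bot.grab_frame("top"); b=f["image"][:,:,::-1]; a=cv2.imread("pics/top0.png")
P=lambda a,b: (230+a/6-.5,110+b/6-.5)
c=np.array([onz(f,*P(x,y),.091) for x,y in((476,192),(513,196),(499,322),(460,318))]); print(np.round(c,4),c.mean(0))
for i,j in((0,3),(1,2)): d=c[i]-c[j]; print(np.linalg.norm(d),np.degrees(np.arctan2(d[1],d[0])))
def sh(x0,y0,x1,y1):
    g=lambda m:cv2.cvtColor(np.ascontiguousarray(m[y0:y1,x0:x1]),cv2.COLOR_BGR2GRAY).astype(np.float32)
    return cv2.phaseCorrelate(g(a),g(b),cv2.createHanningWindow((x1-x0,y1-y0),cv2.CV_32F))[0]
print("slides",sh(258,136,300,180),"plate screws",sh(320,138,366,190),"beaker",sh(315,232,350,268),"dropper",sh(398,234,430,264))
# blue mask centroid
for m in(a,b):
    h=cv2.cvtColor(np.ascontiguousarray(m[120:190,240:312]),cv2.COLOR_BGR2HSV); k=cv2.inRange(h,(100,120,60),(120,255,200)); ys,xs=np.nonzero(k); print(xs.mean()+240,ys.mean()+120,len(xs),cv2.minAreaRect(np.c_[xs,ys].astype(np.float32)))
# slide colour spots
for m in(a,b):
    h=cv2.cvtColor(np.ascontiguousarray(m[120:190,240:312]),cv2.COLOR_BGR2HSV); k=cv2.inRange(h,(130,60,60),(179,255,255)); ys,xs=np.nonzero(k); print("spots",xs.mean()+240,ys.mean()+120,len(xs))
```

```text
[[ 0.6508 -0.0146  0.091 ]
 [ 0.6497 -0.0271  0.091 ]
 [ 0.6055 -0.0236  0.091 ]
 [ 0.6066 -0.0106  0.091 ]] [ 0.62816704 -0.01894285  0.091     ]
0.04439364593874703 -5.165454549181325
0.04430786584110518 -4.47517365748965
slides (-0.33750770959067466, 0.3185836860240734) plate screws (0.003231546984444833, 0.08802915469388495) beaker (-0.032854567138620894, -0.052165014451933445) dropper (0.012438019403054668, 0.13468324423824996)
276.443661971831 154.49295774647888 852 ((37.28000259399414, 35.040000915527344), (47.517581939697266, 48.0832633972168), 8.130102157592773)
275.67776456599285 154.2604042806183 841 ((36.349998474121094, 35.04999923706055), (47.376155853271484, 48.36610412597656), 8.130102157592773)
spots 281.7112676056338 156.69718309859155 142
spots 280.92028985507244 156.06521739130434 138
```

Run:
```python
from h import *
g=bot.grab_frame("side"); f=bot.grab_frame("top")
pts=[np.array([.6317,-.0190,.091])+k*np.array([.994,-.108,0])+j*np.array([.108,.994,0]) for k in(-.023,.023) for j in(-.0075,.0075)]
pts+= [p-np.array([0,0,.05]) for p in pts]
crop(g,255,160,60,60,10,"s19",pts); crop(f,290,130,50,50,12,"t19",pts)
```

```text
(no output)
```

View pics/s19.png

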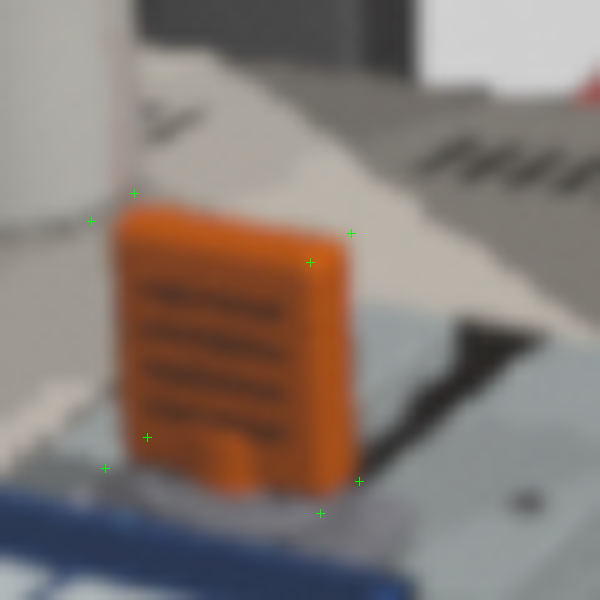

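View pics/t19.png

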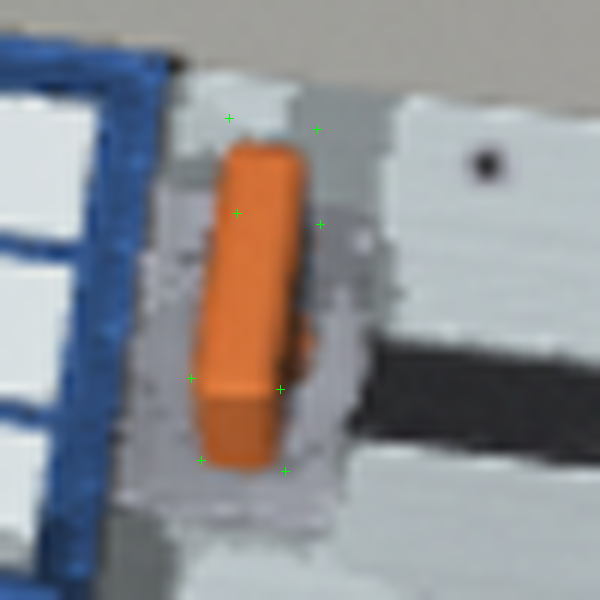

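```bash
python3 -c "
from workcell import bot
print(bot.job_done()); print(bot.observe()['clock'])"
```

```text
the job is handed in; nothing more can be done
None
the job is handed in; nothing more can be done
```

The bolt is fastened and the job handed in at about 17.5 s. I lifted the orange-winged bolt out of its stand and lowered its head into the free slot. I slid it along the slot until its neck met the end of the notch, turned it a quarter turn and pressed it lightly home again at about 5 N. Then I let go and moved the arm clear.

**What the last checks showed:**
- **Bolt:** it stands upright, and its wing lies at about -5° where square across the slot is -6°. Its axis is about 22.5 mm from the tray's edge, against 23 mm expected when fully home.
- **Bystanders:** the beaker and dropper bottle did not move measurably (under 0.15 pixel).
- **Forces:** the highest force I read was about 7.5 N, while the fingers closed on the bolt.

**What did not quite agree:**
- **Tray:** it slid about 1.6 mm towards its end stop when the bolt touched the notch, and I left it there.
- **Bolt position across the slot:** the camera puts the bolt about 2 to 3 mm towards the robot from my estimate of the slot's middle. That is about the play in the notch plus the calibration error.

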